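Reset the tripped switch box through its shuttered well

TASK

The portable switch box has tripped: with the fingertips, push its sliding shutter fully open, reach down into the well that it uncovers and press the sunken reset button fully home, keeping it down for a full second, then let the button come up and push the shutter fully closed again. Only push and press: do not pinch the shutter's rib, and do not lift, tip or shove the box along the bench. Leave the jar, the wooden block and the pliers beside it where they are.

Things in the scene. Friction and masses are not known exactly. Their poses are not given: they have to be found in the camera images.
- switch_box: Portable switch box, dark base, grey top block, 104 x 174 mm, top face 52 mm above the bench; loose on rubber feet, about 1.6 kg, slides at a push of about 10 N. Origin: centre of its underside, at bench height; z up, y along its long side. Well in the -y half. Shutter rails along y at x = +-34 to +-43 mm, tops at 57 mm. Pilot lens 5 mm high at y = +70 mm. Turned up to 60 degrees either way.
- well_mouth (a point): Centre of the mouth of the round well, in the box's top face (52 mm above the bench, at y = -45 mm in the box's frame). The well is 49 mm in diameter with vertical walls and 28 mm deep; the shutter covers it while closed.
- button_top (a point): Centre of the top of the reset button: black round disc 30 mm in diameter on the axis of the well, 20 mm below the mouth when released. Moves with the button.
- reset_button (a joint): How far the button is pressed down, in m: 0 released, 0.006 fully home (its top then 26 mm below the mouth of the well). Spring: about 1 N to start, 3 N fully home; comes back up by itself.
- shutter (a joint): How far the shutter has slid along the box's +y, in m: 0 fully closed, 0.062 fully open, a stop at each end; starts at or near closed. About 1.5 N moves it; it stays where it is left. Steel plate 67 (x) by 64 mm (y), upper face 55.5 mm above the bench; closed, it is centred over the well, open, its edge is 5 mm clear of the well.
- rib_top (a point): Middle of the top of the shutter's push rib: 46 mm long across the slide (box x), 10 mm thick along the slide (box y), 16.5 mm high, top 72 mm above the bench; 12 mm to the +y side of the shutter's middle and moves with the shutter. Push its -y face towards box +y to open, its +y face towards box -y to close.
- rib_near_well: The -y half (5 mm thick) of the push rib; origin at the middle of its foot on the shutter's upper face, axes as the box's. Fingers pressing hard on both halves at once count as pinching.
- rib_far_side: The +y half (5 mm thick) of the push rib; origin at the middle of its foot on the shutter's upper face, axes as the box's.
- jar_brass: Bystander: glass jar of brass screws with a pale lid, 58 mm in diameter, 75 mm high, loose, behind the box (box +x side). Origin at the centre of its underside.
- offcut_block: Bystander: wooden block 50 x 70 x 50 mm high, loose, behind the box (box +x side). Origin at the centre of its underside.
- pliers_blue: Bystander: blue-handled pliers lying flat, 53 x 165 x 12 mm, loose, in front of the box (box -x side). Origin at the centre of the underside, y along the pliers. (Not to be touched either: the fixed drill press, 0.6 m tall, that stands to the right of the work, about x 0.52 to 0.91, y -0.43 to -0.14; swing the arm clear of it.)
Not all that is in view belongs to the job. Several things look just like the switch_box: the one meant starts nearest to the robot's base.

How it is judged:
By the outcome, as a careful person would: the job done as asked, in the order asked, and still so for the second after the job is handed in, with the robot touching nothing.
It also fails if it takes over 51 s, if anything falls off the work surface, if the arm or the gripper's body presses on something with over 40 N, if the wrist force passes 120 N, or if a joint passes its speed limit or range.

ROBOT

A 7-joint arm with a two-finger parallel gripper is mounted at the origin on a cart in front of the work surface, level with it; the furniture and walls round the work are solid. World frame = base frame: x ahead of the robot, y to its left, z up, the work surface at z = 0. Lengths are in mm, angles in rad, forces in N, time in s.
With the tool pointing down it reaches from about 425 to 925 mm from the base axis. Payload 6.8 kg.
Tool frame: the origin (TCP) lies midway between the tips of the shut fingers; the grasp point (between the pads) lies 19 mm behind it; z points along the fingers, y is the line along which they close (so a half turn about z gives the same grasp; the last joint's range is limited). The gripper opens to 85 mm and grips with 20 to 120 N. Pads are 22 mm wide; open, the fingers measure 114 mm over their backs; the gripper's body (76 mm by 85 mm) begins 54 mm behind the grasp point. The pads swing forward as they close: fully open they stand 13 mm farther back than shut.
Start: joints at [1.019, 0.477, 0.022, 1.555, -0.011, 1.109, -0.083], TCP at [289.839, -609.623, 231.308] pointing down, gripper open.
Joint ranges: [-2.96, 2.96], [-0.34, 2.1], [-1.41, 1.46], [0.24, 2.44], [-1.37, 4.51], [0.17, 1.92], [-2.96, 2.96]. Speed limits (rad/s): [2.39, 2.39, 3.14, 3.14, 3.14, 3.14, 3.14].

INTERFACE

Orientations are given as a unit quaternion [w, x, y, z].
In Python, from cell import robot, cams gives the robot as it stands.
- The arm moves only by the tool step_arm, never from a script. Its argument "increments" is one flat list of numbers, 6 for each row, row after row: the shift along the tool's x, y, z in mm, then the turn, a rotation vector about the tool's x, y, z in degrees. In form: [dx, dy, dz, ax, ay, az, dx, dy, dz, ax, ay, az, ...]. A call has 1 to 20 rows; each row is the pose to reach, as a shift and turn from the pose commanded when the call began, along the tool's axes at that moment; what a row does not reach only later rows make up. A row lasts 1/10 s, in which the tool goes at most 50 mm and 8.59 degrees, less where a joint would pass 70% of its speed; a pose out of reach is approached as far as the arm can. A call with a gripper value outside its range is refused whole. "hand" is the closure in counts, from 0 (fully open) to 255 (shut), set as the call begins (left out, the last holds). The fingers move at their own pace and stop on an object; the grip force is fixed at half the most. Time passes only in rows, so rows that repeat a pose let the fingers close. It gives the time, the measured TCP pose, the force, the opening and the grip force at its end, in the units of the state.
- robot.state(): the state, without advancing time (a new reading comes with each control period).
- cams.snapshot(name): name is "scene" or "top"; returns the picture (480x640x3 uint8, red, green, blue); there is no depth.
- cams.camera_model(name): a dict with "fx", "fy", "cx", "cy" (pixels), "world_from_camera" (4x4, takes a point from camera to world coordinates). Camera axes: x right, y down, z forward; pixel columns grow to the right and rows downward; lengths in mm; the calibration is good to about 2 mm. A picture is of the moment at which its call begins. camera_model takes no time and is no camera call.
- robot.hand_in(): hands the job in; it is judged then, once.
The state is a dict: "t": time; "joints": joint angles; "qvel": joint speeds; "joint_efforts": joint torques, N m; "position": TCP position; "orientation": TCP orientation; "wrist_force": force on the tool from outside, world axes, zero at the start; "wrist_torque": the same for the moment, N m; "width": finger opening in mm; "grip_force": force on a finger pad.
Only numpy, scipy, OpenCV 4.12 (cv2) and the standard library are available. Lean on these libraries where they do the work, as an engineer would, in place of code of your own. Each camera call takes 0.05 s, during which the arm holds its last target. There are 200 camera calls.

## Working session

There is one attempt and no reset: what is moved stays moved. The work goes in short steps, Python scripts to look and compute and a tool call to move; the robot and the scene stay as the last step left them, time stands still between calls to the robot, and variables do not carry over. Pictures are saved under pics/ and viewed, at most 10 in all, crops included, and the job is handed in when it is done.

Besides the shell and the picture viewer there is one more tool, called after "Emit:" by a JSON object that holds its "fn" and its "kwargs", one argument or row to a line. step_arm: Moves the arm, as the interface text tells. Its arguments: {"type":"object","properties":{"increments":{"type":"array","items":{"type":"number"}},"hand":{"type":"number"}},"required":["increments"]}

```bash
mkdir -p pics; python3 - <<'E'
from cell import robot, cams
import cv2
for n in("scene","top"):
    cv2.imwrite(f"pics/{n}0.png",cams.snapshot(n)[:,:,::-1]); m=cams.camera_model(n); print(n,m)
s=robot.state(); print({k:s[k] for k in("t","position","orientation","width","wrist_force")})
E
```

```text
scene {'fx': 541.8381911303453, 'fy': 541.8381911303453, 'cx': 313.83624798967594, 'cy': 240.9877885719158, 'world_from_camera': array([[-8.51871308e-01, -3.56949473e-01,  3.83278422e-01,
         2.05135398e+02],
       [-5.23700658e-01,  5.90677438e-01, -6.13871146e-01,
         6.70254710e+02],
       [-7.27293402e-03, -7.23662378e-01, -6.90115836e-01,
         6.76814474e+02],
       [ 0.00000000e+00,  0.00000000e+00,  0.00000000e+00,
         1.00000000e+00]])}
top {'fx': 623.7756774335437, 'fy': 623.7756774335437, 'cx': 313.6155388269586, 'cy': 244.55373994297756, 'world_from_camera': array([[-1.65741918e-02, -9.88234522e-01,  1.52045471e-01,
         3.89660917e+02],
       [-9.99822173e-01,  1.50126773e-02, -1.14123653e-02,
         1.52503083e+02],
       [ 8.99548381e-03, -1.52207584e-01, -9.88307610e-01,
         1.05281376e+03],
       [ 0.00000000e+00,  0.00000000e+00,  0.00000000e+00,
         1.00000000e+00]])}
{'t': 0.1, 'position': array([ 289.59515301, -609.14450266,  230.42681716]), 'orientation': array([-7.74564248e-04,  9.75476852e-01,  2.20100548e-01, -2.47071541e-04]), 'width': 85.35695251900468, 'wrist_force': array([-0.30396027, -0.37469361,  0.75165273])}
```

View pics/top0.png

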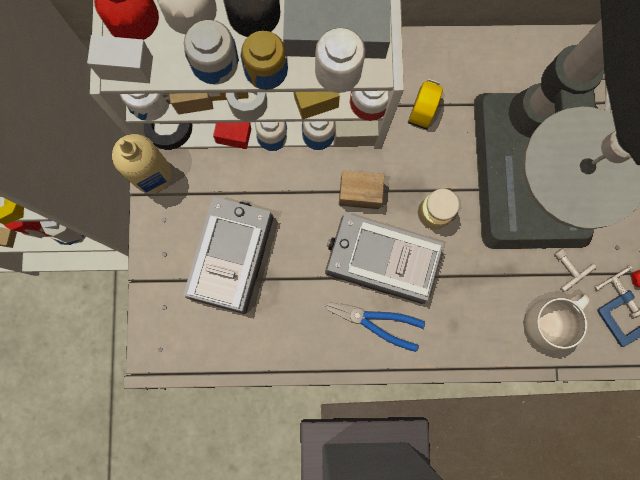

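View pics/scene0.png

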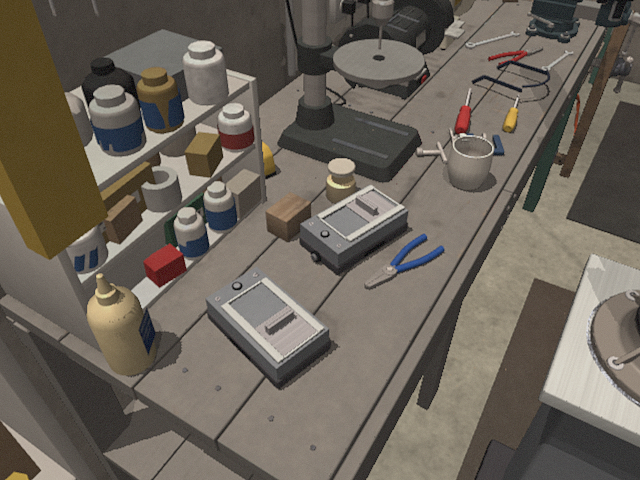

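The top view shows two boxes. The one at about (387,257), beside the block, jar and pliers, is nearest the base. Its lens is at (345,243) and its rib at (403,260), so box +y points to image left (world +y). The shutter looks closed. Next I'll measure it.

```bash
cat > h.py <<'E'
import numpy as np, cv2
from cell import robot, cams
def ray(n,uv,z):
    m=cams.camera_model(n);T=m["world_from_camera"]
    d=T[:3,:3]@np.array([(uv[0]-m["cx"])/m["fx"],(uv[1]-m["cy"])/m["fy"],1]);o=T[:3,3]
    return o+d*(z-o[2])/d[2]
def proj(n,p):
    m=cams.camera_model(n);T=m["world_from_camera"];c=T[:3,:3].T@(np.asarray(p)-T[:3,3])
    return np.array([m["fx"]*c[0]/c[2]+m["cx"],m["fy"]*c[1]/c[2]+m["cy"]])
E
python3 - <<'E'
from h import *
t=cv2.imread("pics/top0.png");s=cv2.imread("pics/scene0.png")
hsv=cv2.cvtColor(t,cv2.COLOR_BGR2HSV)
for (u,v) in [(340,225),(378,238),(365,255),(420,262),(403,260),(432,250),(355,210),(370,290)]: print((u,v),hsv[v,u])
# bright rails+shutter
roi=np.zeros(t.shape[:2],np.uint8);roi[205:310,320:450]=255
k=((hsv[...,1]<60)&(hsv[...,2]>185)).astype(np.uint8)*255&roi
cs=cv2.findContours(k,cv2.RETR_EXTERNAL,cv2.CHAIN_APPROX_NONE)[0]
for c in cs:
    if cv2.contourArea(c)>40:
        b=cv2.minAreaRect(c);P=np.array([ray("top",p,57)[:2] for p in cv2.boxPoints(b)])
        print(cv2.contourArea(c),b,P.round(1).tolist())
A=cv2.resize(t[200:310,315:455],None,fx=5.7,fy=5.4,interpolation=cv2.INTER_CUBIC)
cv2.imwrite("pics/topc.png",cv2.resize(t[205:310,320:450],None,fx=5.5,fy=5.5,interpolation=cv2.INTER_CUBIC))
cv2.imwrite("pics/scenec.png",cv2.resize(s[175:275,290:420],None,fx=6,fy=6,interpolation=cv2.INTER_CUBIC))
E
```

```text
(340, 225) [ 10  27 112]
(378, 238) [ 18  20 162]
(365, 255) [ 22  17 161]
(420, 262) [ 14  31 199]
(403, 260) [ 14  30 198]
(432, 250) [ 21  32 136]
(355, 210) [18 61 92]
(370, 290) [ 17  54 169]
4178.0 ((394.08795166015625, 258.2475280761719), (83.70034790039062, 52.112369537353516), 16.8214111328125) [[499.0, 88.9], [580.1, 62.4], [538.3, -66.2], [458.1, -38.2]]
224.0 ((438.5, 211.5), (13.0, 21.0), 90.0) [[605.4, -47.0], [604.9, -81.4], [583.3, -80.3], [583.8, -46.0]]
```

View pics/topc.png

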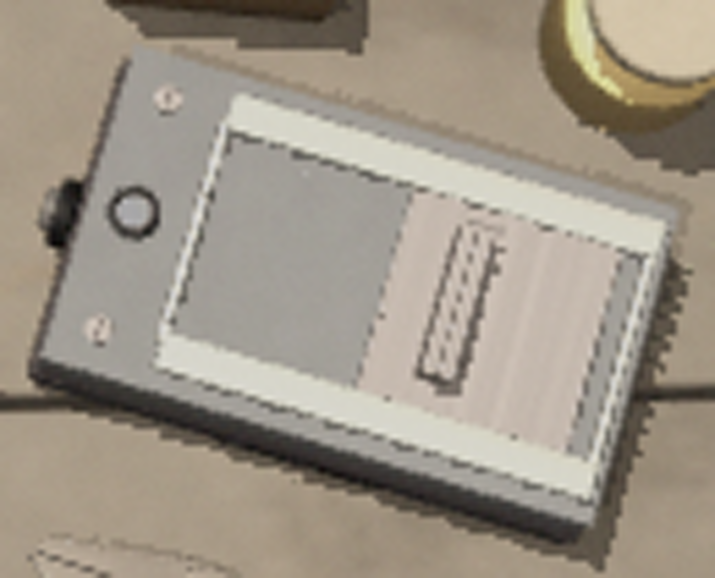

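View pics/scenec.png

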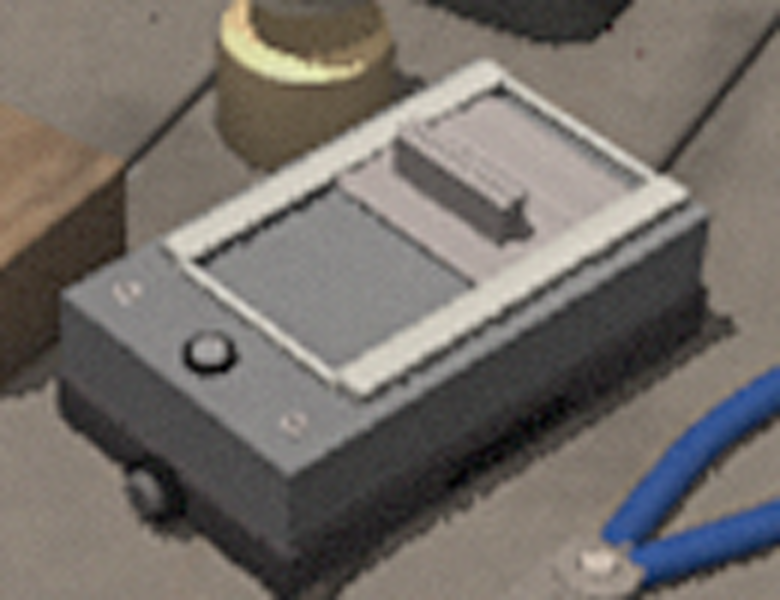

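The crops show the white rails with the shutter plate at crop x 360–617, the rib top at crop (460,300) and the lens at crop (133,212). These are consistent with the given layout. Next I'll compute the box frame.

```bash
python3 - <<'E'
from h import *
c=lambda u,v:(320+(u+.5)/5.5-.5,205+(v+.5)/5.5-.5)
sc=lambda u,v:(290+(u+.5)/6-.5,175+(v+.5)/6-.5)
yaw=np.arctan2(-.306,.952);Y=np.array([-np.sin(yaw),np.cos(yaw)]);X=np.array([Y[1],-Y[0]])
fr=np.array([[499.0,88.9],[580.1,62.4],[538.3,-66.2],[458.1,-38.2]]);fc=fr.mean(0)
print("yaw",np.degrees(yaw),"frame c",fc)
L=ray("top",c(133,212),57)[:2]; O=fc+Y*((L-fc)@Y-70)
print("lens x rel",(L-fc)@X,"origin",O)
def rep(n,p,z,cam="top"):
    q=ray(cam,p,z)[:2];print(n,q.round(1),"box",((q-O)@X).round(1),((q-O)@Y).round(1))
for n,u,v,z in[("topcorner++",130,48,52),("corner+-",682,207,52),("corner --",597,520,52),("corner -+",38,355,52),("sh+y",386,285,55.5),("sh-y",594,352,55.5),
 ("rib a",475,222,72),("rib b",435,378,72),("rib c",458,300,72)]: rep(n,c(u,v),z)
for n,u,v,z in[("lens",211,352,57),("frame++",168,245,57),("frame-+",345,390,57),("frame--",688,190,57),("frame+-",490,65,57),("rib end+",413,133,72),("rib end-",513,200,72),("c++",62,297,52),("c-+",288,472,52),("c--",708,212,52)]: rep("S "+n,sc(u,v),z,"scene")
for n,u,v,z in[("jar top",438.5,207,75),("block top",362,187,50)]: rep(n,(u,v),z)
rep("pliers a",(425,323),10);rep("pl b",(330,306),10);rep("pl c",(418,348),10)
E
```

```text
yaw -17.81888891452278 frame c [518.875  11.725]
lens x rel -0.2940825524416023 origin [523.29796034  25.48532105]
topcorner++ [594.6  91.6] box 47.7 84.8
corner+- [544.2 -70.6] box 49.4 -85.1
corner -- [452.2 -41.3] box -47.2 -85.3
corner -+ [503.2 120.8] box -48.3 84.6
sh+y [521.9  18.3] box 0.8 -7.2
sh-y [501.1 -41.9] box -0.5 -71.0
rib a [537.7  -5.9] box 23.3 -25.5
rib b [492.5   7.4] box -23.8 -26.6
rib c [ 5.15e+02 -1.00e-01] box -0.1 -26.9
S lens [543.5  93.4] box -1.5 70.8
S frame++ [577.6  60.5] box 41.0 50.0
S frame-+ [503.9  87.5] box -37.5 53.1
S frame-- [458.9 -40.1] box -41.3 -82.1
S frame+- [536.4 -63.4] box 39.7 -80.6
S rib end+ [532.9  -5. ] box 18.5 -26.1
S rib end- [493.9   7.1] box -22.4 -26.5
S c++ [594.9  90.9] box 48.2 84.1
S c-+ [503.8 119.1] box -47.2 83.2
S c-- [451.6 -39.6] box -48.3 -83.9
jar top [598.  -60.1] box 97.3 -58.6
block top [638.9  59.4] box 99.6 67.7
pliers a [415.4 -42.5] box -81.9 -97.7
pl b [446.1 114.9] box -100.9 61.5
pl c [374.6 -29.1] box -124.9 -97.5
```

Box origin is about (523,25), yaw -17.8°. Corners, lens and rib fit the given sizes, and the shutter starts about 6 mm open. I'll shut the fingers and make the first leg, keeping clear of the drill press.

Emit:
{"fn": "step_arm", "kwargs": {
  "increments": [12, -18, 2, 0, 0, -2, 36, -54, 7, 0, 0, -5, 62, -94, 12, 0, 0, -9, 86, -130, 17, 0, 0, -13, 110, -166, 22, 0, 0, -16, 134, -202, 26, 0, 0, -20, 150, -227, 29, 0, 0, -22, 156, -236, 30, 0, 0, -23, 156, -236, 30, 0, 0, -23],
  "hand": 255
}}

```text
t: 1.0
position: [329.5, -328.5, 201.2]
orientation: [-0.0, 0.912, 0.411, -0.0]
wrist_force: [-0.2, -1.4, 0.5]
width: -0.2
grip_force: 0.0
```

```bash
cat >> h.py <<'E'
O=np.array([523.3,25.5]);yaw=np.radians(-17.82);X=np.array([np.cos(yaw),np.sin(yaw)]);Y=np.array([-np.sin(yaw),np.cos(yaw)])
def inc(bx,by,z):
    """increment (tool axes) to a box-frame xy, height z, tool x along box y"""
    from scipy.spatial.transform import Rotation as R
    s=robot.state();p=s["position"];q=s["orientation"];T=R.from_quat([q[1],q[2],q[3],q[0]])
    G=R.from_matrix(np.array([[*Y,0],[*X,0],[0,0,-1]]).T)
    d=T.inv().apply(np.array([*(O+bx*X+by*Y),z])-p)
    print("t",s["t"],"box",((p[:2]-O)@X).round(1),((p[:2]-O)@Y).round(1),p[2].round(1),"F",s["wrist_force"].round(1),"w",s["width"])
    print("inc",d.round(1),np.degrees((T.inv()*G).as_rotvec()).round(2))
E
python3 -c "
from h import *
inc(0,-57,120)"
```

```text
t 1.0 box -76.1 -396.3 201.2 F [-0.2 -1.4  0.5] w -0.15172761262384976
inc [341.3 -66.2  81.3] [-2.000e-02 -0.000e+00 -2.363e+01]
```

Emit:
{"fn": "step_arm", "kwargs": {
  "increments": [24, -5, 6, 0, 0, -2, 66, -13, 16, 0, 0, -5, 110, -21, 26, 0, 0, -8, 154, -30, 37, 0, 0, -11, 198, -38, 47, 0, 0, -14, 242, -47, 58, 0, 0, -17, 286, -55, 68, 0, 0, -20, 320, -62, 76, 0, 0, -22, 336, -65, 80, 0, 0, -23.3, 341.5, -66, 81.5, 0, 0, -23.6, 341.5, -66, 81.5, 0, 0, -23.6, 341.5, -66, 81.5, 0, 0, -23.6]
}}

```text
t: 2.2
position: [506.2, -32.6, 119.8]
orientation: [0.0, 0.81, 0.587, -0.001]
wrist_force: [-0.0, -0.8, 0.5]
width: 0.4
grip_force: 0.0
```

```bash
python3 -c "
from h import *
inc(0,-57,61)
for n in('top','scene'): cv2.imwrite(f'pics/{n}1.png',cams.snapshot(n)[:,:,::-1])
s=cv2.imread('pics/scene1.png');cv2.imwrite('pics/s1c.png',cv2.resize(s[80:280,270:430],None,fx=3,fy=3))"
```

```text
t 2.2 box 1.5 -60.5 119.8 F [-0.  -0.8  0.5] w 0.40206398947543426
inc [ 3.6 -1.5 58.8] [-0.01  0.07 -0.35]
```

View pics/s1c.png

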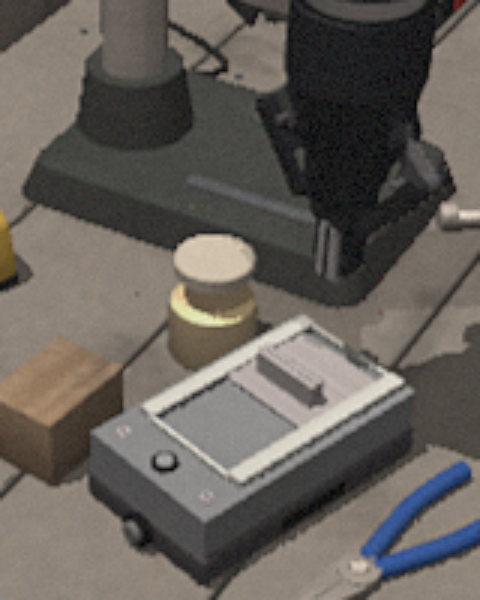

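The fingers are shut and hang above the -y side of the shutter, and the box is undisturbed. Next I descend behind the rib.

Emit:
{"fn": "step_arm", "kwargs": {
  "increments": [1, -1, 5, 0, 0, 0, 1, -1, 15, 0, 0, 0, 1, -1, 27, 0, 0, 0, 1, -1, 39, 0, 0, 0, 1, -1, 50, 0, 0, 0, 1, -1, 56, 0, 0, 0, 1, -1, 58.5, 0, 0, 0, 1, -1, 59, 0, 0, 0, 1, -1, 59, 0, 0, 0, 1, -1, 59, 0, 0, 0]
}}

```text
t: 3.3
position: [506.4, -29.0, 61.2]
orientation: [0.0, 0.809, 0.588, 0.0]
wrist_force: [-0.1, 0.3, 1.0]
width: -0.0
grip_force: 0.0
```

```bash
python3 -c "
from h import *
inc(0,11,60.5)"
```

```text
t 3.3 box 0.5 -57.0 61.2 F [-0.1  0.3  1. ] w -0.027046365102459
inc [68.  -0.7  0.7] [ 0.05 -0.01 -0.15]
```

Emit:
{"fn": "step_arm", "kwargs": {
  "increments": [3, 0, 0, 0, 0, 0, 7, 0, 0, 0, 0, 0, 10, 0, 0, 0, 0, 0, 13, 0, 0, 0, 0, 0, 16, 0, 0, 0, 0, 0, 19, 0, 0, 0, 0, 0, 23, 0, 0, 0, 0, 0, 27, 0, 0, 0, 0, 0, 31, 0, 0, 0, 0, 0, 35, 0, 0, 0, 0, 0, 39, 0, 0, 0, 0, 0, 43, 0, 0, 0, 0, 0, 47, 0, 0, 0, 0, 0, 51, 0, 0, 0, 0, 0, 54, 0, 0, 0, 0, 0, 57, 0, 0, 0, 0, 0, 60, 0, 0, 0, 0, 0, 62, 0, 0, 0, 0, 0, 63, 0, 0, 0, 0, 0, 63, 0, 0, 0, 0, 0]
}}

```text
t: 5.3
position: [525.5, 31.3, 60.8]
orientation: [-0.0, 0.809, 0.588, 0.0]
wrist_force: [0.5, -0.2, 0.8]
width: -0.2
grip_force: 0.2
```

```bash
python3 -c "
from h import *
inc(0,13,60.5)
print(robot.state()['wrist_force'][:2]@Y)
t=cams.snapshot('scene')[:,:,::-1];cv2.imwrite('pics/s2.png',cv2.resize(t[130:280,270:430],None,fx=4,fy=4))"
```

```text
t 5.3 box 0.3 6.2 60.8 F [ 0.5 -0.2  0.8] w -0.21829665851275618
inc [ 6.8 -0.4  0.3] [ 0.   -0.02 -0.14]
-0.08654463956622159
```

View pics/s2.png

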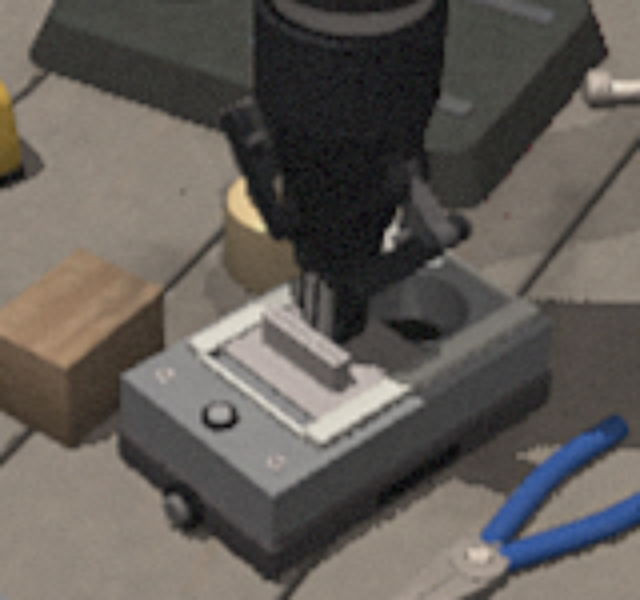

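The shutter is nearly open and the well is uncovered at about (430,310). I'll creep to the stop.

Emit:
{"fn": "step_arm", "kwargs": {
  "increments": [1, 0, 0, 0, 0, 0, 2, 0, 0, 0, 0, 0, 3, 0, 0, 0, 0, 0, 4, 0, 0, 0, 0, 0, 5, 0, 0, 0, 0, 0, 5.5, 0, 0, 0, 0, 0, 5.5, 0, 0, 0, 0, 0]
}}

```text
t: 6.05
position: [527.2, 36.4, 60.8]
orientation: [-0.0, 0.809, 0.588, 0.0]
wrist_force: [-0.4, -1.0, 0.0]
width: 0.1
grip_force: 0.5
```

Emit:
{"fn": "step_arm", "kwargs": {
  "increments": [0.5, 0, 0, 0, 0, 0, 1, 0, 0, 0, 0, 0, 1, 0, 0, 0, 0, 0]
}}

```text
t: 6.35
position: [527.4, 37.2, 60.8]
orientation: [-0.0, 0.809, 0.588, -0.0]
wrist_force: [-1.0, -0.4, 0.9]
width: -0.0
grip_force: 0.6
```

Emit:
{"fn": "step_arm", "kwargs": {
  "increments": [0.5, 0, 0, 0, 0, 0, 1, 0, 0, 0, 0, 0, 1, 0, 0, 0, 0, 0]
}}

```text
t: 6.65
position: [527.8, 38.2, 60.8]
orientation: [-0.0, 0.809, 0.588, 0.0]
wrist_force: [-0.8, -1.4, 1.0]
width: 0.1
grip_force: 0.6
```

Emit:
{"fn": "step_arm", "kwargs": {
  "increments": [0.5, 0, 0, 0, 0, 0, 1, 0, 0, 0, 0, 0, 1, 0, 0, 0, 0, 0]
}}

```text
t: 6.95
position: [527.9, 38.8, 60.8]
orientation: [0.0, 0.809, 0.588, -0.0]
wrist_force: [-2.2, -2.4, 2.1]
width: -0.1
grip_force: 1.3
```

Emit:
{"fn": "step_arm", "kwargs": {
  "increments": [0.5, 0, 0, 0, 0, 0, 0.5, 0, 0, 0, 0, 0, 0.5, 0, 0, 0, 0, 0]
}}

```text
t: 7.25
position: [527.9, 38.8, 60.8]
orientation: [0.0, 0.809, 0.588, -0.0]
wrist_force: [-2.0, -4.3, 2.8]
width: 0.2
grip_force: 2.6
```

It's against the stop: 4.7 N with no further motion. I'll back off, rise, go over the well and turn 45° so the knuckles clear the jar and the rib.

Emit:
{"fn": "step_arm", "kwargs": {
  "increments": [-4, 0, 0, 0, 0, 0, -8, 0, -4, 0, 0, 0, -12, 0, -14, 0, 0, 0, -18, 0, -24, 0, 0, -7, -26, 0, -30, 0, 0, -15, -34, 0, -30, 0, 0, -23, -42, 0, -30, 0, 0, -31, -50, 0, -30, 0, 0, -38, -56, 0, -30, 0, 0, -43, -59, 0, -30, 0, 0, -45, -59, 0, -30, 0, 0, -45, -59, 0, -30, 0, 0, -45]
}}

```text
t: 8.45
position: [510.4, -16.5, 91.4]
orientation: [0.0, 0.523, 0.852, 0.0]
wrist_force: [0.8, 0.0, -0.7]
width: -0.2
grip_force: 0.0
```

```bash
python3 - <<'E'
from h import *
inc(0,-44.5,36)
t=cams.snapshot('top')[:,:,::-1].copy();s=cams.snapshot('scene')[:,:,::-1]
cv2.imwrite('pics/t3.png',t);a=cv2.resize(t[190:310,310:460],None,fx=2.6,fy=2.6);b=cv2.resize(s[130:280,270:430],None,fx=2.5,fy=2.5)
h=min(a.shape[0],b.shape[0]);cv2.imwrite('pics/m3.png',np.hstack([a[:h],b[:h]]))
E
```

```text
t 8.45 box 0.6 -43.9 91.4 F [ 0.8  0.  -0.7] w -0.21876960860408526
inc [ 0.  -0.9 55.4] [ 6.000e-02 -1.000e-02  4.477e+01]
```

View pics/m3.png

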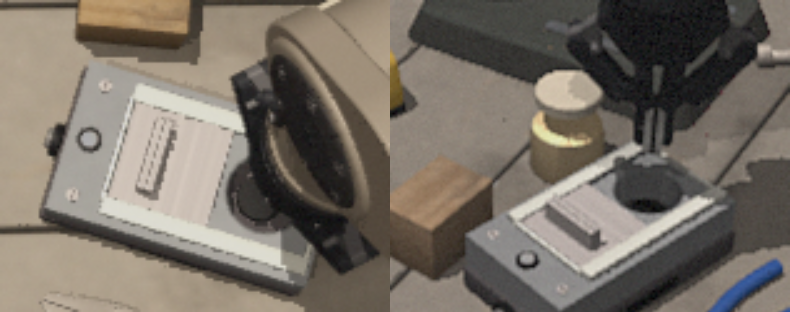

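The shutter is open with the button visible in the well, and the knuckles point along the diagonal, clear of the jar and rib. I'll descend into the well.

Emit:
{"fn": "step_arm", "kwargs": {
  "increments": [0, -0.5, 5, 0, 0, 0, 0, -0.5, 14, 0, 0, 0, 0, -0.5, 24, 0, 0, 0, 0, -0.5, 34, 0, 0, 0, 0, -0.5, 43, 0, 0, 0, 0, -0.5, 50, 0, 0, 0, 0, -0.5, 54, 0, 0, 0, 0, -0.5, 55, 0, 0, 0, 0, -0.5, 55, 0, 0, 0]
}}

```text
t: 9.45
position: [509.7, -16.8, 35.8]
orientation: [0.0, 0.522, 0.853, 0.0]
wrist_force: [0.2, -0.3, 0.3]
width: -0.1
grip_force: 0.0
```

Emit:
{"fn": "step_arm", "kwargs": {
  "increments": [0, 0, 1, 0, 0, 0, 0, 0, 3, 0, 0, 0, 0, 0, 5, 0, 0, 0, 0, 0, 7, 0, 0, 0, 0, 0, 8, 0, 0, 0, 0, 0, 8, 0, 0, 0, 0, 0, 8, 0, 0, 0]
}}

```text
t: 10.15
position: [509.9, -16.9, 28.0]
orientation: [0.0, 0.522, 0.853, 0.0]
wrist_force: [0.7, -0.1, 1.2]
width: 0.1
grip_force: 1.1
```

Emit:
{"fn": "step_arm", "kwargs": {
  "increments": [0, 0, 0.5, 0, 0, 0, 0, 0, 1, 0, 0, 0, 0, 0, 1.5, 0, 0, 0, 0, 0, 2, 0, 0, 0, 0, 0, 2, 0, 0, 0]
}}

```text
t: 10.65
position: [509.8, -16.9, 26.0]
orientation: [0.0, 0.522, 0.853, 0.0]
wrist_force: [0.0, -1.5, 5.4]
width: 0.4
grip_force: 2.5
```

Emit:
{"fn": "step_arm", "kwargs": {
  "increments": [0, 0, 0.5, 0, 0, 0, 0, 0, 1, 0, 0, 0, 0, 0, 1, 0, 0, 0]
}}

```text
t: 10.95
position: [509.9, -16.9, 25.8]
orientation: [0.0, 0.522, 0.853, -0.0]
wrist_force: [-1.9, -0.6, 14.4]
width: -0.0
grip_force: 7.2
```

Button is home: 14 N at z = 25.8 mm. Holding for 1.6 s, then up.

Emit:
{"fn": "step_arm", "kwargs": {
  "increments": [0, 0, 0, 0, 0, 0, 0, 0, 0, 0, 0, 0, 0, 0, 0, 0, 0, 0, 0, 0, 0, 0, 0, 0, 0, 0, 0, 0, 0, 0, 0, 0, 0, 0, 0, 0, 0, 0, 0, 0, 0, 0, 0, 0, 0, 0, 0, 0, 0, 0, 0, 0, 0, 0, 0, 0, 0, 0, 0, 0, 0, 0, 0, 0, 0, 0, 0, 0, 0, 0, 0, 0, 0, 0, 0, 0, 0, 0, 0, 0, 0, 0, 0, 0, 0, 0, 0, 0, 0, 0, 0, 0, 0, 0, 0, 0]
}}

```text
t: 12.55
position: [509.9, -16.9, 25.8]
orientation: [0.001, 0.522, 0.853, -0.0]
wrist_force: [-2.4, -0.5, 14.5]
width: -0.2
grip_force: 7.2
```

Emit:
{"fn": "step_arm", "kwargs": {
  "increments": [0, 0, -3, 0, 0, 0, 0, 0, -8, 0, 0, 0, 0, 0, -15, 0, 0, 0, 0, 0, -25, 0, 0, 0, 0, 0, -36, 0, 0, 0, 0, 0, -47, 0, 0, 0, 0, 0, -58, 0, 0, 0, 0, 0, -66, 0, 0, 0, 0, 0, -69, 0, 0, 0, 0, 0, -70, 0, 0, 0, 0, 0, -70, 0, 0, 0]
}}

```text
t: 13.65
position: [509.4, -16.9, 94.7]
orientation: [-0.0, 0.522, 0.853, -0.0]
wrist_force: [-1.0, -0.4, -0.5]
width: 0.3
grip_force: 0.0
```

```bash
python3 -c "
from h import *
inc(0,57,95);inc(0,57,61)"
```

```text
t 13.65 box -0.3 -44.6 94.7 F [-1.  -0.4 -0.5] w 0.2882614634527309
inc [71.9 71.9 -0.3] [-2.000e-02  0.000e+00  4.484e+01]
t 13.65 box -0.3 -44.6 94.7 F [-1.  -0.4 -0.5] w 0.2882614634527309
inc [71.9 71.9 33.7] [-2.000e-02  0.000e+00  4.484e+01]
```

Emit:
{"fn": "step_arm", "kwargs": {
  "increments": [4, 4, 0, 0, 0, 3, 12, 12, 0, 0, 0, 9, 22, 22, 0, 0, 0, 16, 32, 32, 0, 0, 0, 24, 42, 42, 0, 0, 0, 32, 52, 52, 0, 0, 0, 38, 61, 61, 0, 0, 0, 43, 67, 67, 0, 0, 0, 44.8, 70, 70, 0, 0, 0, 44.8, 70, 70, 0, 0, 0, 44.8, 70, 70, 0, 0, 0, 44.8]
}}

```text
t: 14.75
position: [539.8, 76.8, 94.5]
orientation: [-0.0, 0.808, 0.59, -0.0]
wrist_force: [-0.4, 0.3, 0.7]
width: 0.0
grip_force: 0.0
```

```bash
python3 -c "
from h import *
inc(0,54,61)
t=cams.snapshot('scene')[:,:,::-1];cv2.imwrite('pics/s4.png',cv2.resize(t[130:280,270:430],None,fx=3,fy=3))"
```

```text
t 14.75 box 0.0 53.9 94.5 F [-0.4  0.3  0.7] w 0.030192362788071987
inc [ 0.1  0.  33.5] [-0.03  0.03  0.07]
```

View pics/s4.png

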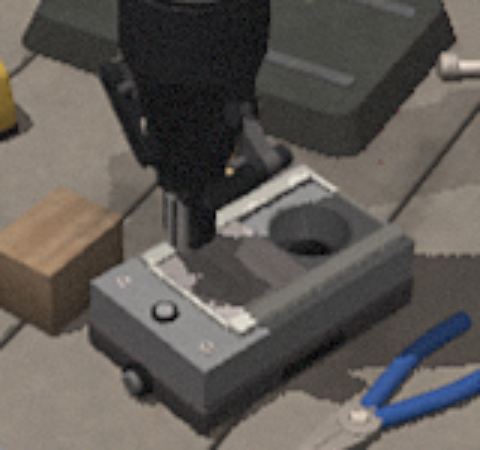

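The fingers hover above the +y side of the rib, which they hide, and the box is in place. Descending.

Emit:
{"fn": "step_arm", "kwargs": {
  "increments": [0, 0, 3, 0, 0, 0, 0, 0, 9, 0, 0, 0, 0, 0, 15, 0, 0, 0, 0, 0, 21, 0, 0, 0, 0, 0, 27, 0, 0, 0, 0, 0, 31, 0, 0, 0, 0, 0, 33, 0, 0, 0, 0, 0, 33, 0, 0, 0, 0, 0, 33, 0, 0, 0]
}}

```text
t: 15.7
position: [540.2, 77.4, 61.9]
orientation: [0.0, 0.808, 0.589, 0.0]
wrist_force: [0.9, -0.2, 0.2]
width: -0.3
grip_force: 0.0
```

Emit:
{"fn": "step_arm", "kwargs": {
  "increments": [-3, 0, 0, 0, 0, 0, -6, 0, 0, 0, 0, 0, -9, 0, 0, 0, 0, 0, -12, 0, 0, 0, 0, 0, -15, 0, 0, 0, 0, 0, -18, 0, 0, 0, 0, 0, -22, 0, 0, 0, 0, 0, -26, 0, 0, 0, 0, 0, -30, 0, 0, 0, 0, 0, -34, 0, 0, 0, 0, 0, -38, 0, 0, 0, 0, 0, -42, 0, 0, 0, 0, 0, -46, 0, 0, 0, 0, 0, -50, 0, 0, 0, 0, 0, -54, 0, 0, 0, 0, 0, -57, 0, 0, 0, 0, 0, -60, 0, 0, 0, 0, 0, -62, 0, 0, 0, 0, 0, -63, 0, 0, 0, 0, 0, -63, 0, 0, 0, 0, 0]
}}

```text
t: 17.7
position: [520.8, 17.0, 61.7]
orientation: [0.0, 0.808, 0.589, -0.0]
wrist_force: [-0.8, 0.9, 1.1]
width: 0.2
grip_force: 0.2
```

Emit:
{"fn": "step_arm", "kwargs": {
  "increments": [-1, 0, 0, 0, 0, 0, -2, 0, 0, 0, 0, 0, -3, 0, 0, 0, 0, 0, -4, 0, 0, 0, 0, 0, -5, 0, 0, 0, 0, 0, -6, 0, 0, 0, 0, 0, -6, 0, 0, 0, 0, 0]
}}

```text
t: 18.4
position: [518.9, 11.3, 61.8]
orientation: [0.0, 0.808, 0.589, -0.0]
wrist_force: [-0.4, 1.0, -1.6]
width: -0.3
grip_force: 0.4
```

```bash
python3 -c "
from h import *
inc(0,-17,61)"
```

```text
t 18.4 box 0.1 -14.8 61.8 F [-0.4  1.  -1.6] w -0.2760580867401619
inc [-2.2 -0.2  0.8] [-0.01  0.02  0.03]
```

Emit:
{"fn": "step_arm", "kwargs": {
  "increments": [-0.5, 0, 0, 0, 0, 0, -1, 0, 0, 0, 0, 0, -1.5, 0, 0, 0, 0, 0, -1.5, 0, 0, 0, 0, 0]
}}

```text
t: 18.8
position: [518.5, 10.2, 61.8]
orientation: [-0.0, 0.808, 0.589, -0.0]
wrist_force: [0.4, 1.3, -0.5]
width: 0.3
grip_force: 0.7
```

Emit:
{"fn": "step_arm", "kwargs": {
  "increments": [-0.5, 0, 0, 0, 0, 0, -1, 0, 0, 0, 0, 0, -1, 0, 0, 0, 0, 0]
}}

```text
t: 19.1
position: [518.5, 10.1, 61.8]
orientation: [-0.0, 0.808, 0.59, 0.001]
wrist_force: [-0.4, 5.1, -2.4]
width: 0.3
grip_force: 2.5
```

Emit:
{"fn": "step_arm", "kwargs": {
  "increments": [-0.5, 0, 0, 0, 0, 0, -0.5, 0, 0, 0, 0, 0, -0.5, 0, 0, 0, 0, 0]
}}

```text
t: 19.4
position: [518.5, 10.1, 61.9]
orientation: [-0.0, 0.808, 0.59, 0.001]
wrist_force: [0.7, 6.4, -3.0]
width: 0.0
grip_force: 3.1
```

The closing stop is reached: no motion at 6.4 N, and the travel between stops works out to 62 mm. I'll back off, rise and check.

Emit:
{"fn": "step_arm", "kwargs": {
  "increments": [3, 0, 0, 0, 0, 0, 8, 0, 0, 0, 0, 0, 10, 0, -4, 0, 0, 0, 10, 0, -14, 0, 0, 0, 10, 0, -30, 0, 0, 0, 10, 0, -50, 0, 0, 0, 10, 0, -70, 0, 0, 0, 0, 0, -90, 0, 0, 0, -10, -20, -110, 0, 0, 0, -20, -50, -130, 0, 0, 0, -25, -85, -140, 0, 0, 0, -30, -110, -140, 0, 0, 0, -30, -120, -140, 0, 0, 0, -30, -120, -140, 0, 0, 0, -30, -120, -140, 0, 0, 0]
}}

```text
t: 20.9
position: [395.8, 16.8, 202.3]
orientation: [0.0, 0.808, 0.589, 0.001]
wrist_force: [0.6, 0.4, 0.6]
width: 0.2
grip_force: 0.0
```

```bash
python3 - <<'E'
from h import *
inc(0,0,100)
t=cams.snapshot('top')[:,:,::-1];s=cams.snapshot('scene')[:,:,::-1]
a=cv2.resize(t[190:310,310:460],None,fx=2.6,fy=2.6);b=cv2.resize(s[130:280,270:430],None,fx=2.5,fy=2.5)
h=min(a.shape[0],b.shape[0]);cv2.imwrite('pics/m5.png',np.hstack([a[:h],b[:h]]))
E
```

```text
t 20.9 box -118.7 -47.3 202.3 F [0.6 0.4 0.6] w 0.17154457665855913
inc [ 47.2 118.6 102.5] [ 0.08 -0.03  0.04]
```

View pics/m5.png

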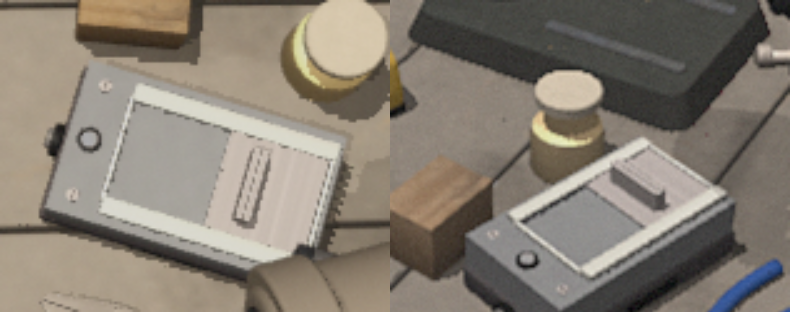

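The shutter is flush against the closed end. The box, jar and block are unmoved, and the robot is clear.

```bash
python3 -c "
from cell import robot
print(robot.hand_in())"
```

```text
the job is handed in; nothing more can be done
None
```

I pushed the shutter fully open, held the reset button home for at least 1.6 s, closed the shutter again to its stop, and handed the job in at about 21 s with the robot clear.

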